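Fetch the sample vial from its tilt-out bin

TASK

A sample vial stands in one of the two clear tilt-out bins of the small white rack. Tilt that bin forward on its bottom pivot as far as it goes, take the vial out and set it down gently inside the shallow steel tray. Leave that bin tilted out and the other bin shut.

Things in the scene. Friction and masses are not known exactly. Their poses are not given: they have to be found in the camera images.
- vial_bin (a joint): Tilt (rad) of the clear bin that holds the vial: 0 = shut, 0.8 = fully forward at its stop. Turns on a level pivot along its bottom front edge, top coming out to the front. Stiff: stays where left; 3 to 5 N at the tab moves it. Open-topped, 106 wide (100 inside) x 70 deep, front 64 high, back 40, sides 46 (64 in the front 25 mm); walls and floor 3 mm.
- vial_bin_grip (a point): Centre of that bin's grip tab: grey upright fin 12 mm thick (y), 22 high, standing 30 out from the middle of the front wall's top; 77 above the worktop when shut. Tilts with the bin; shut, x points level into the bin, y left along the pivot, z up. In these axes the pivot line and the front wall's outer face are at x = +15 mm, the pivot and the bin's underside at z = -53, its inner floor at -50.
- rack_a: White fixed housing of that bin, 118 mm wide, 84 deep; a twin holding the other bin stands beside it, 4 mm gap, on the same 16 mm board. x points from its front to its back, y left. Origin: 16 mm above the worktop, straight below the middle of the bin's pivot line (8 mm under it). Its roof, top 116 mm above the worktop, starts 15 mm behind the pivot and covers the vial while the bin is shut.
- vial_mid (a point): Centre (half-way up) of the vial: glass cylinder 27 mm across, 64 high, 28 g, 25 mm white cap on its top 14 mm; z runs along it to the cap. Starts standing loose on the bin's floor just behind the front wall, up to 8 mm left or right of the middle; as the bin tilts it leans on the front wall, its axis along the bin's z. (A black-capped vial outside on the worktop is not wanted.)
- other_bin (a joint): Tilt of the twin bin beside it, which holds a rubber stopper: 0 = shut. Leave it shut.
- tray: Fixed shallow steel tray on the worktop, 110 mm (x) by 150 mm (y), rim 18 mm high, walls and floor 3 mm. Origin: centre of its underside.
Mind the look-alikes: they are no part of the job. Leave any green or red look-alike of the part that bears vial_mid alone.

How it is judged:
By the outcome, as a careful person would: the job done as asked, in the order asked, and still so for the second after the job is handed in, with the robot touching nothing.
It also fails if it takes over 51 s, if anything falls off the work surface, if the arm or the gripper's body presses on something with over 40 N, if the wrist force passes 120 N, or if a joint passes its speed limit or range.

ROBOT

A 6-joint arm with a two-finger parallel gripper is mounted at the origin on a cart in front of the work surface, level with it; the furniture and walls round the work are solid. World frame = base frame: x ahead of the robot, y to its left, z up, the work surface at z = 0. Lengths are in m, angles in rad, forces in N, time in s.
With the tool pointing down it reaches from about 0.275 to 0.875 m from the base axis. Payload 12.5 kg.
Tool frame: the origin (TCP) lies at the very end of the fingers, on their centre line; the grasp point (between the pads) lies 19 mm behind it; z points along the fingers, y is the line along which they close (so a half turn about z gives the same grasp; the last joint's range is limited). The gripper opens to 85 mm and grips with 20 to 120 N. Pads are 22 mm wide; open, the fingers measure 114 mm over their backs; the gripper's body (76 mm by 85 mm) begins 54 mm behind the grasp point. The pads swing forward as they close: fully open they stand 13 mm farther back than shut.
Start: joints at [1.253, 0.351, 1.652, -0, 1.139, -0.085], TCP at [0.127, 0.535, 0.231] pointing down, gripper open.
Joint ranges: [-2.75, 2.75], [-0.79, 2.1], [0.01, 2.65], [-1.57, 4.71], [0.07, 3.14], [-2.87, 2.87]. Speed limits (rad/s): [2.22, 2.22, 2.79, 3.14, 3.14, 3.14].

INTERFACE

Orientations are given as a unit quaternion [x, y, z, w].
In Python, from rig import r gives the robot as it stands.
- The arm moves only by the tool drive_tool, never from a script. Its argument "commands" is a list of rows, each a list of 6 numbers: the shift along the tool's x, y, z in cm, then the turn, a rotation vector about the tool's x, y, z in rad. A call has exactly 8 rows; each row shifts and turns the commanded pose from where the row before left it, along the tool's axes as they then stand; what a row does not reach is not made up. A row lasts 1/8 s, in which the tool goes at most 62.5 mm and 10.7 degrees, less where a joint would pass 70% of its speed; a pose out of reach is approached as far as the arm can. A call is refused whole if a number of a shift passes 6.25 or a number of a turn 0.188, either way. A call with a gripper value outside its range is refused whole. "claw" is the opening, from 0 (shut) to 1 (fully open), set as the call begins (left out, the last holds). The fingers move at their own pace and stop on an object; "force" is the grip in N (left out, the last holds). Time passes only in rows, so rows that do not move let the fingers close, or fill a call up. It gives the time, the measured TCP pose, the force, the opening and the grip force at its end, in the units of the state.
- r.observe(): the state, without advancing time (a new reading comes with each control period).
- r.camera(name): name is "scene" or "top"; returns the picture (420x560x3 uint8, blue, green, red); there is no depth.
- r.calibration(name): a dict with "fx", "fy", "cx", "cy" (pixels), "extrinsics" (4x4, takes a point from camera to world coordinates). Camera axes: x right, y up, looking along -z (the intrinsics and any distortion apply to the point x, -y, -z); pixel columns grow to the right and rows downward; lengths in m; the calibration is good to about 2 mm. A picture is of the moment at which its call begins. calibration takes no time and is no camera call.
- r.sign_off(): hands the job in; it is judged then, once.
Trained networks look in the newest picture that a camera, given by its name, has taken for a name from the list of things; names that differ only in an ending like _2 or _b are one class to them, and where a whole thing is asked for, a point or a joint stands for the part that bears it (a point fixed in the world has none). Each returns a list of dicts, best first, with "score" (0 to 1); they miss things now and then, are a little off and sometimes report something else, mostly with a low value. They report only what shows in the picture. A call takes as long as a camera call. They do not tell look-alikes from the thing itself.
- r.look_for(thing, camera): "xy" ([column, row] in pixels, amid what is visible of it).
- r.trace(thing, camera): "mask" (420x560 bool, what is visible of it) and "xy" ([column, row] in pixels, amid what is visible of it).
The state is a dict: "time": time; "joint_positions": joint angles; "joint_velocities": joint speeds; "tau": joint torques, N m; "position": TCP position; "tcp_rot": TCP orientation; "ft_force": force on the tool from outside, world axes, zero at the start; "torque": the same for the moment, N m; "width": finger opening in m; "gripper_force": force on a finger pad.
Only numpy, scipy, OpenCV 4.12 (cv2) and the standard library are available. Lean on these libraries where they do the work, as an engineer would, in place of code of your own. Each camera call takes 0.05 s, during which the arm holds its last target. There are 200 camera calls.

## Working session

There is one attempt and no reset: what is moved stays moved. The work goes in short steps, Python scripts to look and compute and a tool call to move; the robot and the scene stay as the last step left them, time stands still between calls to the robot, and variables do not carry over. Pictures are saved under pics/ and viewed, at most 10 in all, crops included, and the job is handed in when it is done.

Besides the shell and the picture viewer there is one more tool, called after ">>>" as name(argument=value, ...) on one line, values as JSON. drive_tool: Moves the arm, as the interface text tells. Its arguments: {"type":"object","properties":{"commands":{"type":"array","items":{"type":"array","items":{"type":"number"}}},"claw":{"type":"number"},"force":{"type":"number"}},"required":["commands"]}

```bash
mkdir -p pics; ls
python3 - <<'E'
from rig import r
import cv2,numpy as np
for c in ("scene","top"):
    im=r.camera(c); cv2.imwrite(f"pics/{c}0.png",im)
    k=r.calibration(c); print(c,{a:(np.round(b,4).tolist()) for a,b in k.items()})
    for t in ("vial_bin_grip","rack_a","vial_mid","tray"):
        print(t,[(np.round(d["xy"],1).tolist(),round(d["score"],2)) for d in r.look_for(t,c)])
print(r.observe())
E
```

```text
pics
scene {'fx': 387.4825, 'fy': 387.4825, 'cx': 279.5338, 'cy': 205.982, 'extrinsics': [[-0.7414, 0.4902, -0.4583, 0.1783], [-0.6709, -0.5584, 0.488, 0.3844], [-0.0167, 0.6692, 0.7429, 0.7117], [0.0, 0.0, 0.0, 1.0]]}
vial_bin_grip []
rack_a [([263.0, 185.8], 0.85)]
vial_mid [([326.2, 208.9], 0.65), ([231.7, 177.1], 0.58), ([274.6, 199.8], 0.2)]
tray [([371.1, 182.4], 0.78), ([235.2, 232.8], 0.32)]
top {'fx': 413.6083, 'fy': 413.6083, 'cx': 284.8441, 'cy': 203.2767, 'extrinsics': [[-0.1298, 0.9623, -0.2392, 0.3953], [-0.9915, -0.1257, 0.0323, -0.0221], [0.0011, 0.2414, 0.9704, 0.9143], [0.0, 0.0, 0.0, 1.0]]}
vial_bin_grip [([281.8, 204.5], 0.95)]
rack_a [([278.8, 186.5], 0.68)]
vial_mid [([281.2, 199.8], 0.63), ([294.7, 270.9], 0.6), ([329.0, 243.8], 0.56), ([274.7, 146.7], 0.47)]
tray [([395.7, 253.1], 0.73)]
{'time': 0.5, 'joint_positions': array([ 1.25338958e+00,  3.50693231e-01,  1.65189796e+00,  1.20461846e-05,
        1.13911146e+00, -8.46073293e-02]), 'joint_velocities': array([ 0.00091516, -0.00167789,  0.00109088, -0.00059974, -0.00014864,
        0.00120484]), 'tau': array([-8.90497540e-04, -5.05738628e+01, -2.91485918e+01, -9.43562668e-05,
        1.17757423e-03,  4.57510066e-05]), 'position': array([0.12684241, 0.53510794, 0.23125598]), 'tcp_rot': array([ 1.16139541e-01,  9.93232905e-01, -5.28022901e-05, -1.63417363e-05]), 'ft_force': array([-0.85445624,  0.34398079, -0.1485489 ]), 'torque': array([ 0.00895203, -0.00991835,  0.02397285]), 'gripper_force': 0.0, 'width': 0.08569982873083805}
```

View pics/scene0.png

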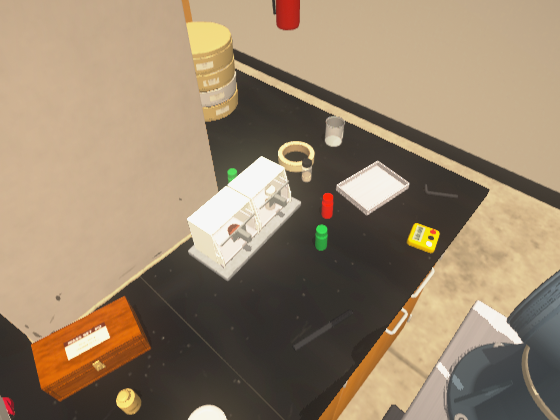

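View pics/top0.png

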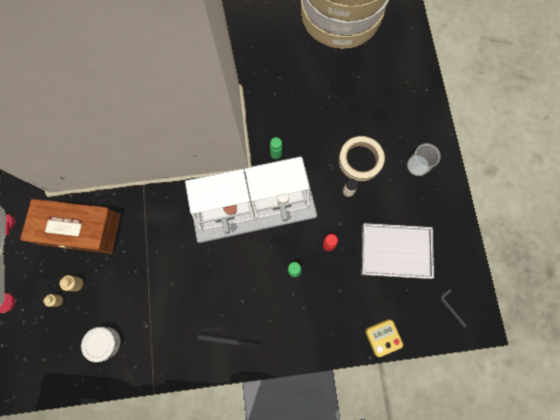

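The scene view shows the rack at about (245,215), the tray at (372,187), and the black-capped vial at (307,172). In the top view the white-capped vial is in the right-hand bin, near (283,203). The stopper is in the left bin at (230,211), and the tray is at (398,251).

Run:
```python
import cv2,numpy as np
a=cv2.imread("pics/top0.png")[150:250,180:320]; b=cv2.imread("pics/scene0.png")[150:280,180:310]
a=cv2.resize(a,(560,400),interpolation=cv2.INTER_CUBIC); cv2.imwrite("pics/topc.png",a)
b=cv2.resize(b,(585,585),interpolation=cv2.INTER_CUBIC); cv2.imwrite("pics/scenec.png",b)
```

```text
(no output)
```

View pics/topc.png

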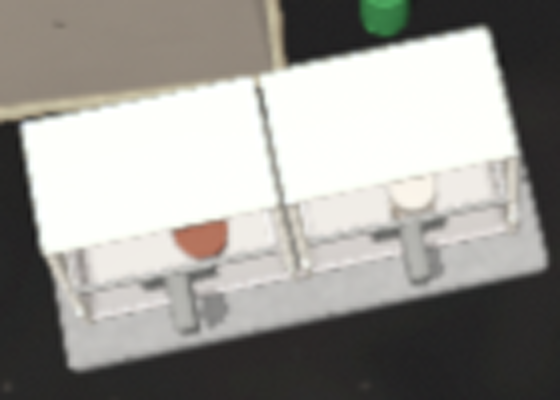

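View pics/scenec.png

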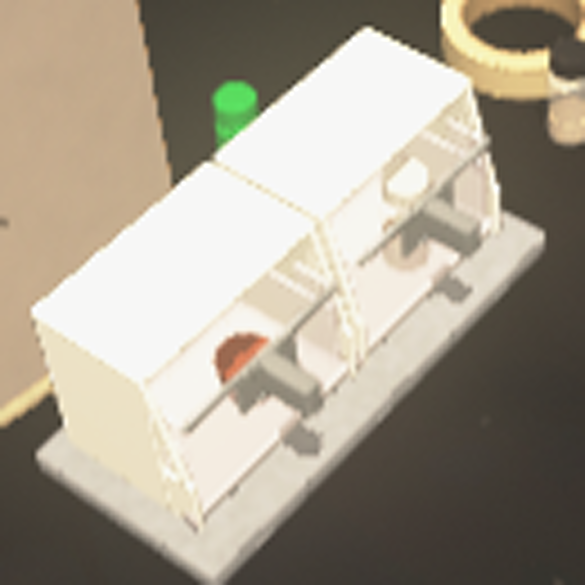

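The top crop shows the white cap and tab in the right bin; the tab's top face runs from about (412,222) to (422,275). The red stopper is in the left bin. The scene crop shows the same tab at (425–478, 200–240). I can triangulate the roof corners, board corners, tab and cap from these.

```bash
cat > h.py <<'E'
from rig import r
import numpy as np
def ray(c,p):
    k=r.calibration(c);E=np.array(k["extrinsics"])
    d=E[:3,:3]@np.array([(p[0]-k["cx"])/k["fx"],-(p[1]-k["cy"])/k["fy"],-1.])
    return E[:3,3],d/np.linalg.norm(d)
def atz(c,p,z):
    o,d=ray(c,p); return o+d*(z-o[2])/d[2]
def tri(ps,pt):
    A=0;b=0;R=[]
    for c,p in(("scene",ps),("top",pt)):
        o,d=ray(c,p);M=np.eye(3)-np.outer(d,d);A=A+M;b=b+M@o;R.append((o,M))
    x=np.linalg.solve(A,b);return x,max(np.linalg.norm(M@(x-o)) for o,M in R)
def px(c,P):
    k=r.calibration(c);E=np.array(k["extrinsics"]);q=E[:3,:3].T@(np.array(P)-E[:3,3])
    return np.array([k["cx"]+k["fx"]*q[0]/-q[2],k["cy"]-k["fy"]*q[1]/-q[2]])
E
python3 - <<'E'
from h import *
import cv2
np.set_printoptions(precision=4,suppress=True)
T=lambda x,y:((x+.5)/4+180-.5,(y+.5)/4+150-.5); S=lambda x,y:((x+.5)/4.5+180-.5,(y+.5)/4.5+150-.5)
P={"roofFR":((468,80),(520,157),.116),"roofBR":((368,27),(490,28),.116),"roofFLmid":((320,220),(281,203),.116),"roofFL":((138,385),(45,252),.116),"roofBL":((35,312),(22,122),.116),
"boardFR":((545,238),(548,268),.016),"boardFL":((218,582),(72,370),.016),"tabFrontTop":((474,237),(422,275),.088),"tabBackTop":((425,200),(412,222),.088),"cap":((408,178),(412,188),.1)}
for n,(s,t,z) in P.items():
    x,e=tri(S(*s),T(*t)); print(n,x,round(e*1e3,1),"| z-plane:",atz("scene",S(*s),z)[:2],atz("top",T(*t),z)[:2])
for c in("scene","top"):
    m=r.trace("tray",c)
    r.camera(c); m=r.trace("tray",c)[0]["mask"].astype(np.uint8)
    b=cv2.boxPoints(cv2.minAreaRect(cv2.findNonZero(m)))
    cs=cv2.approxPolyDP(cv2.convexHull(cv2.findNonZero(m)),6,True)[:,0]
    print(c,[atz(c,p,.018)[:2] for p in cs.astype(float)])
    print("centroid",atz(c,np.argwhere(m).mean(0)[::-1],.01), m.sum())
for c in("scene","top"):
  for t in("vial_bin","vial_bin_grip"):
    print(c,t,[(d["xy"],d["score"],d["mask"].sum()) for d in r.trace(t,c)])
E
```

```text
roofFR [ 0.6164 -0.101   0.1162] 1.6 | z-plane: [ 0.6181 -0.1006] [ 0.6151 -0.1018]
roofBR [ 0.6848 -0.0966  0.1161] 0.2 | z-plane: [ 0.6846 -0.0968] [ 0.685  -0.0965]
roofFLmid [0.6056 0.0189 0.1177] 1.1 | z-plane: [0.6058 0.0175] [0.607  0.0196]
roofFL [0.5973 0.1381 0.1144] 0.4 | z-plane: [0.5958 0.1387] [0.5972 0.138 ]
roofBL [0.6639 0.1431 0.1164] 2.1 | z-plane: [0.6621 0.142 ] [0.6658 0.1445]
boardFR [ 0.5785 -0.1183  0.0118] 0.4 | z-plane: [ 0.5764 -0.1151] [ 0.5773 -0.118 ]
boardFL [0.554  0.1482 0.013 ] 1.3 | z-plane: [0.5512 0.1486] [0.5546 0.1484]
tabFrontTop [ 0.5683 -0.0469  0.0788] 1.2 | z-plane: [ 0.5615 -0.0412] [ 0.5674 -0.0461]
tabBackTop [ 0.5962 -0.0443  0.0874] 0.5 | z-plane: [ 0.5963 -0.0438] [ 0.5956 -0.0446]
cap [ 0.6121 -0.0473  0.0905] 0.9 | z-plane: [ 0.6047 -0.041 ] [ 0.6104 -0.0465]
scene [array([ 0.4166, -0.3465]), array([ 0.4362, -0.1909]), array([ 0.5385, -0.2068]), array([ 0.521 , -0.3616])]
centroid [ 0.4795 -0.2803  0.01  ] 2155Traceback (most recent call last):
  File "<stdin>", line 11, in <module>
IndexError: list index out of range
```

```bash
cat >> h.py <<'E'
from scipy.spatial.transform import Rotation as Ro
np.set_printoptions(precision=3,suppress=True)
PSI=0.083; PIV=np.array([.5964,-.0440,.024])
XR=np.array([np.cos(PSI),np.sin(PSI),0]);YR=np.array([-np.sin(PSI),np.cos(PSI),0]);Z=np.array([0,0,1.])
def rot(tau,psi=PSI):
    x=np.array([np.cos(psi),np.sin(psi),0]);y=np.array([-np.sin(psi),np.cos(psi),0])
    z=-np.cos(tau)*Z+np.sin(tau)*x
    return np.c_[np.cross(y,z),y,z]
def binpt(u,h,th,y=0):   # u forward of pivot, h up (bin shut), rotated by tilt th -> world
    uu=u*np.cos(th)+h*np.sin(th);hh=h*np.cos(th)-u*np.sin(th)
    return PIV-uu*XR+hh*Z+y*YR
def tcp(g,R,back=.019): return np.array(g)+back*R[:,2]
def cur():
    s=r.observe();return s["position"],Ro.from_quat(s["tcp_rot"]).as_matrix(),s
def rows(way,p,R):  # way: list of (p,R,n); straight interpolation
    out=[]
    for q,Q,n in way:
        rv=Ro.from_matrix(R.T@Q).as_rotvec();p0,R0=p,R
        for i in range(n):
            pn=p0+(q-p0)*(i+1)/n
            out.append(np.r_[R.T@(pn-p)*100,rv/n]); p=pn;R=R@Ro.from_rotvec(rv/n).as_matrix()
        p,R=q,Q
    o=np.array(out);print(np.round(o,3).tolist()); return o
E
python3 - <<'E'
from h import *
import cv2
print("red",tri((327,207),(330,242.5)),"green",tri((321,238),(294.5,270)),"black",tri((307,172),(349,188)))
for i in range(4):
    r.camera("top"); m=r.trace("tray","top")
    if m: break
m=m[0]["mask"].astype(np.uint8)
cs=cv2.approxPolyDP(cv2.convexHull(cv2.findNonZero(m)),6,True)[:,0]
print([atz("top",p,.018)[:2] for p in cs.astype(float)],np.mean([atz("top",p,.018) for p in cs.astype(float)],0))
p,R,s=cur();print(p,s["time"])
R0=rot(0); g=binpt(.019,.053,0)
t=tcp(g,R0); print("grasp tcp",t)
rows([(t+[0,0,.09],R0,16)],p,R)
E
```

```text
red (array([ 0.515, -0.137,  0.027]), np.float64(0.00029821409484676265)) green (array([ 0.466, -0.053,  0.031]), np.float64(0.00015638385611721847)) black (array([ 0.629, -0.199,  0.027]), np.float64(0.001895645555970924))
[array([ 0.416, -0.343]), array([ 0.44 , -0.196]), array([ 0.545, -0.214]), array([ 0.519, -0.362])] [ 0.48  -0.279  0.018]
[0.127 0.535 0.231] 0.9
grasp tcp [ 0.577 -0.046  0.058]
[[-3.577, -2.882, 0.521, -0.0, 0.0, -0.02], [-3.52, -2.952, 0.521, -0.0, 0.0, -0.02], [-3.461, -3.021, 0.521, -0.0, 0.0, -0.02], [-3.401, -3.089, 0.521, -0.0, 0.0, -0.02], [-3.339, -3.155, 0.521, -0.0, 0.0, -0.02], [-3.276, -3.22, 0.521, -0.0, 0.0, -0.02], [-3.212, -3.284, 0.521, -0.0, 0.0, -0.02], [-3.147, -3.347, 0.521, -0.0, 0.0, -0.02], [-3.08, -3.409, 0.521, -0.0, 0.0, -0.02], [-3.012, -3.469, 0.521, -0.0, 0.0, -0.02], [-2.943, -3.527, 0.521, -0.0, 0.0, -0.02], [-2.873, -3.585, 0.521, -0.0, 0.0, -0.02], [-2.802, -3.641, 0.521, -0.0, 0.0, -0.02], [-2.729, -3.695, 0.521, -0.0, 0.0, -0.02], [-2.656, -3.749, 0.521, -0.0, 0.0, -0.02], [-2.581, -3.8, 0.521, -0.0, 0.0, -0.02]]
```

>>> drive_tool(commands=[[-3.58,-2.88,0.52,0,0,-0.02],[-3.52,-2.95,0.52,0,0,-0.02],[-3.46,-3.02,0.52,0,0,-0.02],[-3.4,-3.09,0.52,0,0,-0.02],[-3.34,-3.16,0.52,0,0,-0.02],[-3.28,-3.22,0.52,0,0,-0.02],[-3.21,-3.28,0.52,0,0,-0.02],[-3.15,-3.35,0.52,0,0,-0.02]], claw=0.5, force=25)

```text
time: 1.9
position: [0.3534, 0.2438, 0.1898]
tcp_rot: [0.036, 0.999, 0.0, 0.0]
ft_force: [1.1, 0.8, 0.2]
width: 0.0424
gripper_force: 0.0
```

>>> drive_tool(commands=[[-3.08,-3.41,0.52,0,0,-0.02],[-3.01,-3.47,0.52,0,0,-0.02],[-2.94,-3.53,0.52,0,0,-0.02],[-2.87,-3.58,0.52,0,0,-0.02],[-2.8,-3.64,0.52,0,0,-0.02],[-2.73,-3.7,0.52,0,0,-0.02],[-2.66,-3.75,0.52,0,0,-0.02],[-2.58,-3.8,0.52,0,0,-0.02]])

```text
time: 2.9
position: [0.5795, -0.0461, 0.148]
tcp_rot: [-0.044, 0.999, 0.0, 0.0]
ft_force: [-0.1, 0.9, 1.2]
width: 0.0427
gripper_force: 0.0
```

Run:
```python
from h import *
p,R,s=cur();print(p,s["time"],s["joint_positions"],s["width"])
R0=rot(0); t=tcp(binpt(.019,.053,0),R0)
rows([(t,R0,6)],p,R)
```

```text
[ 0.579 -0.046  0.148] 2.9 [-0.159  0.502  1.645  0.     0.994 -1.818] 0.04270163566991413
[[0.033, 0.011, 1.499, -0.0, 0.0, 0.001], [0.033, 0.011, 1.499, -0.0, 0.0, 0.001], [0.033, 0.011, 1.499, -0.0, 0.0, 0.001], [0.033, 0.011, 1.499, -0.0, 0.0, 0.001], [0.033, 0.011, 1.499, -0.0, 0.0, 0.001], [0.033, 0.011, 1.499, -0.0, 0.0, 0.001]]
```

>>> drive_tool(commands=[[0.05,0.02,1.5,0,0,0],[0.05,0.01,1.5,0,0,0],[0.05,0.01,1.5,0,0,0],[0.05,0.01,1.5,0,0,0],[0,0.01,1.5,0,0,0],[0,0,1.5,0,0,0],[0,0,0,0,0,0],[0,0,0,0,0,0]])

```text
time: 3.9
position: [0.5768, -0.0443, 0.0584]
tcp_rot: [-0.044, 0.999, -0.0, 0.0]
ft_force: [-0.7, 0.2, 0.7]
width: 0.0427
gripper_force: 0.0
```

>>> drive_tool(commands=[[0,0,0,0,0,0],[0,0,0,0,0,0],[0,0,0,0,0,0],[0,0,0,0,0,0],[0,0,0,0,0,0],[0,0,0,0,0,0],[0,0,0,0,0,0],[0,0,0,0,0,0]], claw=0, force=25)

```text
time: 4.9
position: [0.5769, -0.0448, 0.0587]
tcp_rot: [-0.044, 0.999, -0.0, 0.0]
ft_force: [0.3, -5.8, 4.7]
width: 0.0115
gripper_force: 30.3
```

Run:
```python
from h import *
p,R,s=cur();print(p,s["time"],s["joint_positions"],s["width"],s["ft_force"])
# arc relative to present grasp point, tool tilt = th/2
g0=p-.019*R[:,2]; d=g0-PIV; u,h,y=-(d@XR),d[2],d@YR; print("u,h,y",u,h,y)
way=[]
for i in range(1,17):
    th=.82*i/16; Q=rot(th/2); way.append((tcp(binpt(u,h,th,y),Q),Q,1))
rows(way,p,R)
```

```text
[ 0.577 -0.045  0.059] 4.9 [-0.158  0.627  1.7   -0.001  0.814 -1.815] 0.011460654341393777 [ 0.262 -5.835  4.675]
u,h,y 0.019544585192904116 0.05365127505413849 0.0007959335169614204
[[0.225, 0.003, 0.106, -0.001, -0.025, 0.004], [0.221, 0.0, 0.113, 0.0, -0.026, 0.0], [0.218, 0.0, 0.12, -0.0, -0.026, -0.0], [0.215, -0.0, 0.127, -0.0, -0.026, 0.0], [0.211, 0.0, 0.134, 0.0, -0.026, -0.0], [0.208, -0.0, 0.14, -0.0, -0.026, -0.0], [0.204, 0.0, 0.147, 0.0, -0.026, 0.0], [0.2, 0.0, 0.153, 0.0, -0.026, -0.0], [0.196, -0.0, 0.16, 0.0, -0.026, 0.0], [0.192, -0.0, 0.166, -0.0, -0.026, 0.0], [0.188, 0.0, 0.172, -0.0, -0.026, -0.0], [0.183, -0.0, 0.178, 0.0, -0.026, 0.0], [0.178, 0.0, 0.184, -0.0, -0.026, -0.0], [0.174, 0.0, 0.19, 0.0, -0.026, 0.0], [0.169, -0.0, 0.195, 0.0, -0.026, -0.0], [0.164, 0.0, 0.201, -0.0, -0.026, -0.0]]
```

>>> drive_tool(commands=[[0.23,0,0.11,0,-0.026,0],[0.22,0,0.11,0,-0.026,0],[0.22,0,0.12,0,-0.026,0],[0.22,0,0.13,0,-0.026,0],[0.21,0,0.13,0,-0.026,0],[0.21,0,0.14,0,-0.026,0],[0.2,0,0.15,0,-0.026,0],[0.2,0,0.15,0,-0.026,0]])

```text
time: 5.9
position: [0.5632, -0.0462, 0.0483]
tcp_rot: [-0.043, 0.993, 0.004, 0.107]
ft_force: [3.4, -0.2, 9.9]
width: 0.0113
gripper_force: 31.7
```

Run:
```python
from h import *
import cv2
p,R,s=cur();g=p-.019*R[:,2]-PIV;u,h=-(g@XR),g[2];print(s["ft_force"],s["width"],s["joint_positions"],"tilt est",np.arctan2(u,h)-np.arctan2(.0195,.0537), np.hypot(u,h))
im=r.camera("scene")[140:290,180:380]; cv2.imwrite("pics/s1.png",cv2.resize(im,(800,600),interpolation=cv2.INTER_CUBIC))
```

```text
[ 3.375 -0.204  9.898] 0.011279191161618777 [-0.191  0.563  1.889  0.123  0.485 -1.951] tilt est 0.3679774039047949 0.056891806814591474
```

View pics/s1.png

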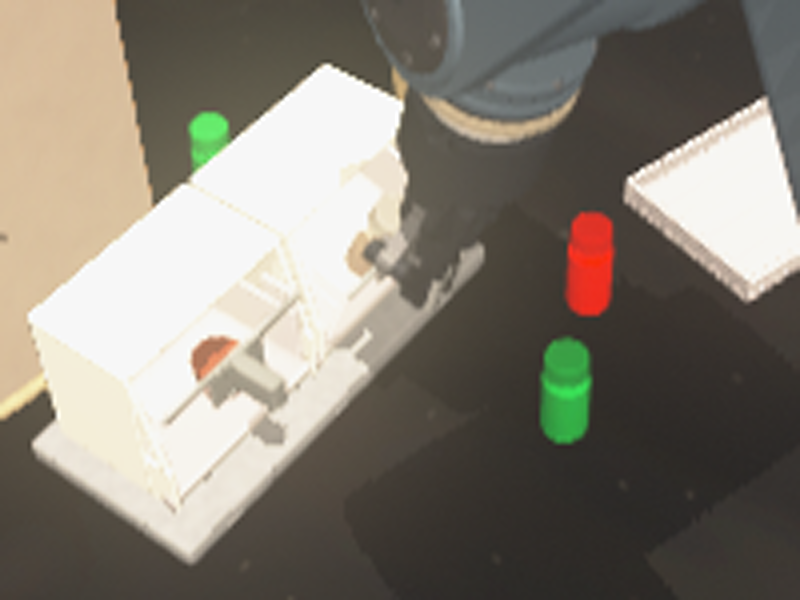

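Bin tilting as intended: tab gripped near crop (390,250), vial visible at (360,250), and the other bin still shut. Joint 5 is getting small, so I'll use less tool tilt for the rest.

Run:
```python
from h import *
p,R,s=cur()
p=tcp(binpt(.01954,.05365,.41,.0008),rot(.205));R=rot(.205) # commanded
way=[]
for i in range(1,9):
    th=.41+.42*i/8; Q=rot(.205+.155*i/8); way.append((tcp(binpt(.01954,.05365,th,.0008),Q),Q,1))
rows(way,p,R)
```

```text
[[0.214, -0.0, 0.164, -0.0, -0.019, 0.0], [0.208, 0.0, 0.172, -0.0, -0.019, 0.0], [0.202, -0.0, 0.18, 0.0, -0.019, -0.0], [0.196, -0.0, 0.188, -0.0, -0.019, 0.0], [0.19, 0.0, 0.196, 0.0, -0.019, -0.0], [0.183, -0.0, 0.203, -0.0, -0.019, 0.0], [0.176, 0.0, 0.21, 0.0, -0.019, -0.0], [0.169, -0.0, 0.217, -0.0, -0.019, 0.0]]
```

>>> drive_tool(commands=[[0.21,0,0.16,0,-0.019,0],[0.21,0,0.17,0,-0.019,0],[0.2,0,0.18,0,-0.019,0],[0.2,0,0.19,0,-0.019,0],[0.19,0,0.2,0,-0.019,0],[0.18,0,0.2,0,-0.019,0],[0.18,0,0.21,0,-0.019,0],[0.17,0,0.22,0,-0.019,0]])

```text
time: 6.95
position: [0.5516, -0.0472, 0.0289]
tcp_rot: [-0.043, 0.982, 0.007, 0.181]
ft_force: [0.6, 0.6, 10.1]
width: 0.0113
gripper_force: 34.4
```

Run:
```python
from h import *
p,R,s=cur();g=p-.019*R[:,2]-PIV;u,h=-(g@XR),g[2];print(s["ft_force"],s["width"],s["joint_positions"],"tilt est",np.arctan2(u,h)-np.arctan2(.0195,.0537), np.hypot(u,h))
print(p,R)
```

```text
[ 0.639  0.62  10.078] 0.011301128413174308 [-0.221  0.567  2.018  0.48   0.232 -2.329] tilt est 0.8088359997658376 0.05642099525345235
[ 0.552 -0.047  0.029] [[-0.931 -0.086  0.356]
 [-0.081  0.996  0.029]
 [-0.357 -0.002 -0.934]]
```

>>> drive_tool(commands=[[0.12,0,0.12,0,0,0],[0.12,0,0.12,0,0,0],[0.12,0,0.12,0,0,0],[0,0,0,0,0,0],[0,0,0,0,0,0],[0,0,0,0,0,0],[0,0,0,0,0,0],[0,0,0,0,0,0]])

```text
time: 7.95
position: [0.5502, -0.0473, 0.0255]
tcp_rot: [-0.043, 0.982, 0.007, 0.182]
ft_force: [-6.4, -0.0, 26.9]
width: 0.0118
gripper_force: 37.7
```

Run:
```python
from h import *
p,R,s=cur();g=p-.019*R[:,2]-PIV;u,h=-(g@XR),g[2];print(s["ft_force"],s["joint_positions"],"tilt est",np.arctan2(u,h)-np.arctan2(.0195,.0537), np.hypot(u,h))
print(p,R)
```

```text
[-6.382 -0.028 26.92 ] [-0.222  0.573  2.023  0.507  0.222 -2.357] tilt est 0.8752120987270684 0.05643938893822589
[ 0.55  -0.047  0.025] [[-0.93  -0.086  0.357]
 [-0.081  0.996  0.029]
 [-0.358 -0.002 -0.934]]
```

>>> drive_tool(commands=[[0,0,0,0,0,0],[0,0,0,0,0,0],[0,0,0,0,0,0],[0,0,-1,0,0,0],[0,0,-2,0,0,0],[0,0,-3,0,0,0],[-0.5,0,-4,0,0,0],[-0.5,0,-4,0,0,0]], claw=0.6)

```text
time: 8.95
position: [0.5073, -0.0505, 0.1588]
tcp_rot: [-0.043, 0.983, 0.007, 0.179]
ft_force: [0.4, -0.4, 0.9]
width: 0.0513
gripper_force: 0.0
```

>>> drive_tool(commands=[[0,-3,-1,0,0,0],[0,-5,0,0,0,0],[0,-5,0,0,0,0],[0,-5,0,0,0,0],[0,0,0,0,0,0],[0,0,0,0,0,0],[0,0,0,0,0,0],[0,0,0,0,0,0]])

```text
time: 9.95
position: [0.5204, -0.2291, 0.1669]
tcp_rot: [-0.043, 0.983, 0.008, 0.179]
ft_force: [-0.4, 0.6, 0.4]
width: 0.051
gripper_force: 0.0
```

Run:
```python
from h import *
import cv2
p,R,s=cur();print(p,s["joint_positions"],s["time"])
a=r.camera("top");b=r.camera("scene");cv2.imwrite("pics/t2f.png",a);cv2.imwrite("pics/s2f.png",b)
A=cv2.resize(a[160:260,230:330],(500,500),interpolation=cv2.INTER_CUBIC)
for th in(.8,):
  for u,h in((.03,.053),(-.0165,.003),(-.0165,.067),(0,.064)):print((u,h),px("top",binpt(u,h,th)),px("scene",binpt(u,h,th)))
cv2.imwrite("pics/t2.png",A)
B=cv2.resize(b[140:240,220:320],(500,500),interpolation=cv2.INTER_CUBIC);cv2.imwrite("pics/s2.png",B)
for c in("top","scene"):
  print(c,[(d["xy"],round(d["score"],2)) for d in r.look_for("vial_mid",c)])
```

```text
[ 0.52  -0.229  0.167] [-0.602  0.349  1.885  0.375  0.659 -2.53 ] 9.95
(0.03, 0.053) [288.202 236.383] [295.235 220.054]
(-0.0165, 0.003) [281.51  206.196] [271.515 207.095]
(-0.0165, 0.067) [286.061 222.384] [287.257 202.829]
(0, 0.064) [286.99 228.02] [290.651 208.919]
top [([273.0, 147.3], 0.79), ([281.8, 214.0], 0.66), ([293.4, 269.0], 0.61), ([328.9, 241.2], 0.6), ([375.4, 257.8], 0.37)]
scene [([327.3, 209.7], 0.66), ([322.9, 236.5], 0.57), ([278.3, 202.6], 0.5)]
```

View pics/t2.png

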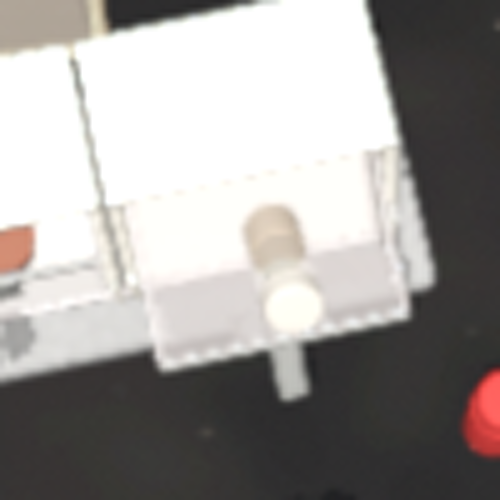

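View pics/s2.png

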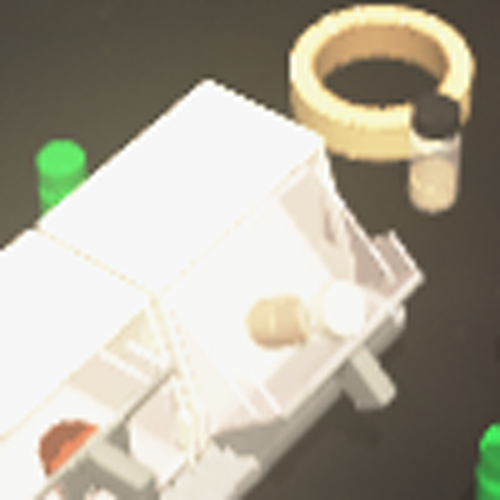

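Both crops show the bin fully forward with the white-capped vial leaning on its front wall. The cap is at about (295,303) in the top crop and (345,308) in the scene crop.

Run:
```python
from h import *
f=lambda x,y,ox,oy:((x+.5)/5+ox-.5,(y+.5)/5+oy-.5)
x,e=tri(f(347,308,220,140),f(294,305,230,160));d=x-PIV
print("cap top",x,e,"y",d@YR,"exp",binpt(-.0165,.067,.8,d@YR))
m,e=tri(f(275,320,220,140),f(275,240,230,160));d=m-PIV;print("body",m,e,"y",d@YR,"u'",-(d@XR),"h'",d[2])
for y in(-.008,-.004,0,.004): print(y,px("top",binpt(-.0165,.067,.8,y)),px("scene",binpt(-.0165,.067,.8,y)),px("top",binpt(-.0165,.025,.8,y)),px("scene",binpt(-.0165,.025,.8,y)))
```

```text
cap top [ 0.562 -0.053  0.082] 0.001402749659239499 y -0.006122530637853473 exp [ 0.56  -0.053  0.083]
body [ 0.6   -0.049  0.05 ] 0.000737903049093566 y -0.00498675993445204 u' -0.0027899486451307153 h' 0.02567461459075361
-0.008 [289.875 221.574] [289.415 200.685] [286.673 210.765] [278.842 203.61 ]
-0.004 [287.968 221.979] [288.338 201.754] [284.843 211.151] [277.782 204.645]
0 [286.061 222.384] [287.257 202.829] [283.012 211.537] [276.717 205.685]
0.004 [284.153 222.789] [286.17  203.909] [281.179 211.923] [275.647 206.73 ]
```

Run:
```python
from h import *
p,R,s=cur()
Q=rot(.55); g=binpt(-.0225,.045,.8,-.0055); t=tcp(g,Q); print("tcp",t)
rows([(t-.10*Q[:,2],Q,7),(t,Q,8)],p,R)
```

```text
tcp [ 0.59  -0.05   0.055]
[[-0.309, 2.472, 0.517, 0.0, -0.027, 0.001], [-0.294, 2.472, 0.524, 0.0, -0.027, 0.001], [-0.278, 2.472, 0.531, 0.0, -0.027, 0.001], [-0.262, 2.472, 0.538, 0.0, -0.027, 0.001], [-0.246, 2.473, 0.544, 0.0, -0.027, 0.001], [-0.229, 2.473, 0.55, 0.0, -0.027, 0.001], [-0.213, 2.473, 0.555, 0.0, -0.027, 0.001], [-0.0, -0.0, 1.25, 0.0, 0.0, 0.0], [0.0, 0.0, 1.25, 0.0, 0.0, 0.0], [0.0, 0.0, 1.25, 0.0, 0.0, 0.0], [-0.0, 0.0, 1.25, 0.0, 0.0, 0.0], [-0.0, -0.0, 1.25, 0.0, 0.0, 0.0], [0.0, 0.0, 1.25, 0.0, 0.0, 0.0], [0.0, 0.0, 1.25, 0.0, 0.0, 0.0], [-0.0, -0.0, 1.25, 0.0, 0.0, 0.0]]
```

>>> drive_tool(commands=[[-0.31,2.47,0.52,0,-0.027,0.001],[-0.29,2.47,0.52,0,-0.027,0.001],[-0.28,2.47,0.53,0,-0.027,0.001],[-0.26,2.47,0.54,0,-0.027,0.001],[-0.25,2.47,0.54,0,-0.027,0.001],[-0.23,2.47,0.55,0,-0.027,0.001],[-0.21,2.47,0.56,0,-0.027,0.001],[0,0,0,0,0,0]])

```text
time: 11.15
position: [0.5378, -0.0536, 0.1403]
tcp_rot: [-0.039, 0.962, 0.013, 0.27]
ft_force: [0.4, -1.2, 0.3]
width: 0.0509
gripper_force: 0.0
```

Run:
```python
from h import *
p,R,s=cur();print(p,s["joint_positions"])
Q=rot(.55); g=binpt(-.0225,.045,.8,-.0055); t=tcp(g,Q)
rows([(t,Q,7)],p,R)
```

```text
[ 0.538 -0.054  0.14 ] [-0.278  0.305  2.121  0.769  0.272 -2.631]
[[-0.008, -0.016, 1.427, 0.0, -0.0, -0.0], [-0.007, -0.015, 1.427, 0.0, -0.0, -0.0], [-0.007, -0.015, 1.427, 0.0, -0.0, -0.0], [-0.006, -0.014, 1.427, 0.0, -0.0, -0.0], [-0.006, -0.014, 1.427, 0.0, -0.0, -0.0], [-0.006, -0.013, 1.427, 0.0, -0.0, -0.0], [-0.005, -0.012, 1.427, 0.0, -0.0, -0.0]]
```

>>> drive_tool(commands=[[0,0,0,0,0,0.187],[0,0,0,0,0,0.187],[0,0,0,0,0,0.187],[0,0,0,0,0,0.187],[0,0,0,0,0,0.187],[0,0,0,0,0,0.187],[0,0,0,0,0,0.187],[0,0,0,0,0,0.187]])

```text
time: 12.15
position: [0.5386, -0.0557, 0.141]
tcp_rot: [0.628, 0.729, 0.194, 0.19]
ft_force: [0.4, -0.3, 0.4]
width: 0.0512
gripper_force: 0.0
```

>>> drive_tool(commands=[[0,0,0,0,0,0.187],[0,0,0,0,0,0.187],[0,0,0,0,0,0.187],[0,0,0,0,0,0.187],[0,0,0,0,0,0.187],[0,0,0,0,0,0.187],[0,0,0,0,0,0.187],[0,0,0,0,0,0.187]])

```text
time: 13.15
position: [0.5386, -0.0557, 0.141]
tcp_rot: [0.957, 0.107, 0.271, 0.007]
ft_force: [-0.5, 0.4, 0.3]
width: 0.0514
gripper_force: 0.0
```

>>> drive_tool(commands=[[0,0,0,0,0,0.15],[0,0,0,0,0,0],[0,0,1,0,0,0],[0,0,1,0,0,0],[0,0,1,0,0,0],[0,0,1,0,0,0],[0,0,1,0,0,0],[0,0,0,0,0,0]])

```text
time: 14.15
position: [0.5643, -0.0529, 0.0977]
tcp_rot: [0.962, 0.04, 0.27, -0.012]
ft_force: [0.5, 1.1, -0.5]
width: 0.0514
gripper_force: 0.0
```

Run:
```python
from h import *
p,R,s=cur();print(p,s["joint_positions"],s["time"])
Q=rot(.55)@np.diag([-1,-1,1.]); g=binpt(-.0225,.045,.8,-.0055); t=tcp(g,Q)
rows([(t,Q,7)],p,R)
```

```text
[ 0.564 -0.053  0.098] [-0.259  0.432  2.079  1.025  0.208  0.262] 14.15
[[0.002, -0.009, 0.71, -0.0, 0.0, -0.0], [0.002, -0.009, 0.71, -0.0, 0.0, -0.0], [0.001, -0.009, 0.71, -0.0, 0.0, -0.0], [0.001, -0.009, 0.71, -0.0, 0.0, -0.0], [0.001, -0.009, 0.71, -0.0, 0.0, -0.0], [0.001, -0.01, 0.71, -0.0, 0.0, -0.0], [0.001, -0.01, 0.71, -0.0, 0.0, -0.0]]
```

>>> drive_tool(commands=[[0,-0.01,0.7,0,0,0],[0,-0.01,0.7,0,0,0],[0,-0.01,0.7,0,0,0],[0,-0.01,0.7,0,0,0],[0,-0.01,0.7,0,0,0],[0,-0.01,0.7,0,0,0],[0,0,0.7,0,0,0],[0,0,0,0,0,0]])

```text
time: 15.15
position: [0.5897, -0.05, 0.0563]
tcp_rot: [0.962, 0.039, 0.271, -0.012]
ft_force: [0.3, -0.0, 0.0]
width: 0.0511
gripper_force: 0.0
```

Run:
```python
from h import *
import cv2
p,R,s=cur();print(p,s["joint_positions"],s["time"],s["ft_force"])
Q=rot(.55)@np.diag([-1,-1,1.]); t=tcp(binpt(-.0225,.045,.8,-.0055),Q);print(t-p)
b=r.camera("scene");B=cv2.resize(b[140:240,220:340],(720,600),interpolation=cv2.INTER_CUBIC);cv2.imwrite("pics/s3.png",B)
```

```text
[ 0.59  -0.05   0.056] [-0.238  0.55   2.029  1.351  0.171 -0.052] 15.15 [ 0.316 -0.046  0.019]
[ 0.    -0.    -0.001]
```

View pics/s3.png

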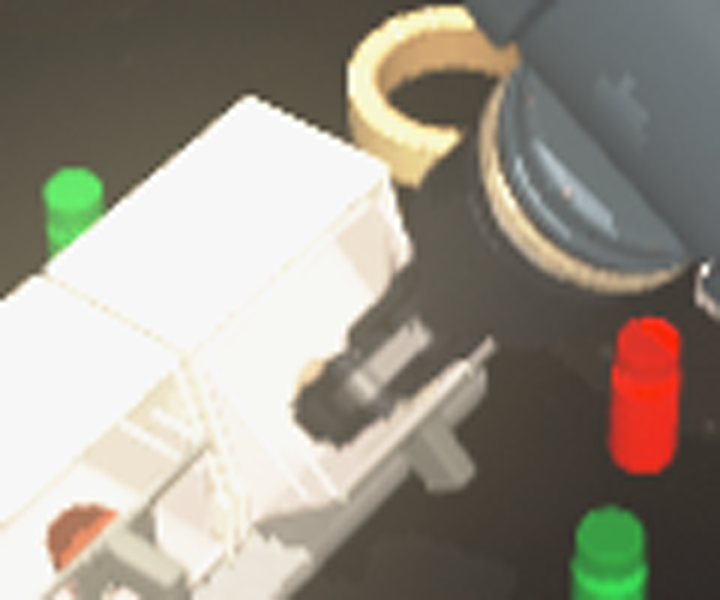

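The fingers are in the bin on either side of the vial (left finger at crop (340,400)) with no contact force. I'll close on the vial now.

>>> drive_tool(commands=[[0,0,0,0,0,0],[0,0,0,0,0,0],[0,0,0,0,0,0],[0,0,0,0,0,0],[0,0,0,0,0,0],[0,0,0,0,0,0],[0,0,0,0,0,0],[0,0,0,0,0,0]], claw=0, force=25)

```text
time: 16.2
position: [0.5897, -0.0499, 0.0566]
tcp_rot: [0.962, 0.038, 0.271, -0.012]
ft_force: [-4.3, -1.0, 6.3]
width: 0.0254
gripper_force: 24.9
```

Run:
```python
from h import *
p,R,s=cur();print(s["ft_force"],s["width"])
# lift along bin axis (vial axis) 85 mm, slightly off the front wall
ax=np.sin(.8)*-XR+np.cos(.8)*Z; n=np.sin(.8)*Z+np.cos(.8)*XR  # n: away from the front wall
t=p+.08*ax+.003*n
rows([(p+.012*ax+.002*n,R,2),(t,R,6)],p,R); print(t)
```

```text
[-4.329 -0.966  6.32 ] 0.025427448624240262
[[-0.052, -0.001, -0.606, 0.0, 0.0, 0.0], [-0.052, -0.001, -0.606, 0.0, 0.0, 0.0], [-0.265, -0.0, -1.102, 0.0, 0.0, 0.0], [-0.265, -0.0, -1.102, 0.0, 0.0, 0.0], [-0.265, -0.0, -1.102, 0.0, 0.0, 0.0], [-0.265, -0.0, -1.102, 0.0, 0.0, 0.0], [-0.265, -0.0, -1.102, 0.0, 0.0, 0.0], [-0.265, -0.0, -1.102, 0.0, 0.0, 0.0]]
[ 0.535 -0.054  0.115]
```

>>> drive_tool(commands=[[-0.05,0,-0.6,0,0,0],[-0.05,0,-0.6,0,0,0],[-0.26,0,-1.1,0,0,0],[-0.26,0,-1.1,0,0,0],[-0.26,0,-1.1,0,0,0],[-0.26,0,-1.1,0,0,0],[-0.26,0,-1.1,0,0,0],[-0.26,0,-1.1,0,0,0]])

```text
time: 17.2
position: [0.5345, -0.0545, 0.1146]
tcp_rot: [0.962, 0.038, 0.271, -0.012]
ft_force: [0.2, -1.0, -0.2]
width: 0.0253
gripper_force: 24.7
```

Run:
```python
from h import *
import cv2
p,R,s=cur();print(p,s["width"],s["ft_force"],s["joint_positions"])
b=r.camera("scene");a=r.camera("top")
B=np.hstack([cv2.resize(b[130:250,220:340],(400,400),interpolation=cv2.INTER_CUBIC),cv2.resize(a[160:280,230:350],(400,400),interpolation=cv2.INTER_CUBIC)]);cv2.imwrite("pics/s4.png",B)
# to upright: tool tilt .55-.8=-.25, above tray centre
Q=rot(-.25)@np.diag([-1,-1,1.])
t=np.array([.480,-.279,.17]); 
rows([(p+[-.0,0,.06],R,2),(t,Q,12)],p,R)
```

```text
[ 0.535 -0.054  0.115] 0.025265703140665993 [ 0.21  -1.042 -0.155] [-0.281  0.356  2.143  0.996  0.225  0.275]
[[1.565, -0.009, -2.559, 0.0, 0.0, 0.0], [1.565, -0.009, -2.559, 0.0, 0.0, 0.0], [-0.532, 1.829, -0.287, -0.0, -0.067, -0.0], [-0.55, 1.829, -0.251, -0.0, -0.067, -0.0], [-0.566, 1.829, -0.213, -0.0, -0.067, -0.0], [-0.579, 1.828, -0.175, -0.0, -0.067, -0.0], [-0.59, 1.828, -0.135, -0.0, -0.067, -0.0], [-0.598, 1.828, -0.095, -0.0, -0.067, -0.0], [-0.604, 1.828, -0.055, -0.0, -0.067, -0.0], [-0.606, 1.828, -0.014, -0.0, -0.067, -0.0], [-0.606, 1.828, 0.027, -0.0, -0.067, -0.0], [-0.604, 1.828, 0.067, -0.0, -0.067, -0.0], [-0.598, 1.827, 0.108, -0.0, -0.067, -0.0], [-0.59, 1.827, 0.148, -0.0, -0.067, -0.0]]
```

View pics/s4.png

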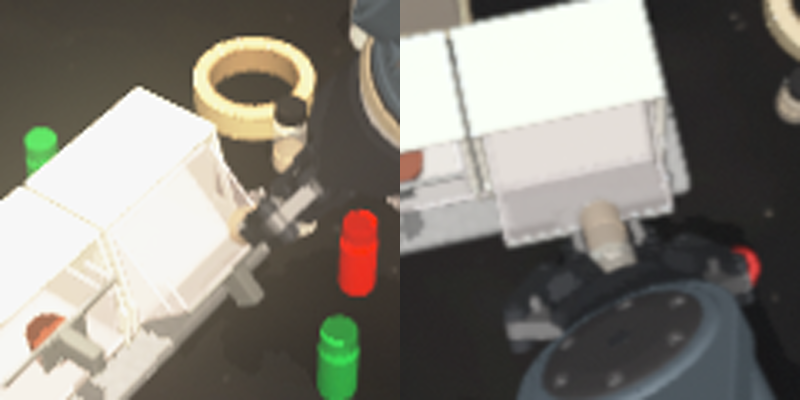

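The vial is in the gripper, clear of the bin, which stays tilted. In the left crop the vial is at (240,225), and in the right crop its bottom is at (605,215). I'll carry it over the tray and turn it upright.

>>> drive_tool(commands=[[1.57,0,-2.56,0,0,0],[1.57,0,-2.56,0,0,0],[-0.53,1.83,-0.29,0,-0.067,0],[-0.55,1.83,-0.25,0,-0.067,0],[-0.57,1.83,-0.21,0,-0.067,0],[-0.58,1.83,-0.18,0,-0.067,0],[-0.59,1.83,-0.14,0,-0.067,0],[-0.6,1.83,-0.1,0,-0.067,0]])

```text
time: 18.3
position: [0.5077, -0.1676, 0.1718]
tcp_rot: [0.997, 0.04, 0.072, -0.005]
ft_force: [0.8, -0.2, -0.0]
width: 0.0253
gripper_force: 24.7
```

>>> drive_tool(commands=[[-0.6,1.83,-0.06,0,-0.067,0],[-0.61,1.83,-0.01,0,-0.067,0],[-0.61,1.83,0.03,0,-0.067,0],[-0.6,1.83,0.07,0,-0.067,0],[-0.6,1.83,0.11,0,-0.067,0],[-0.59,1.83,0.15,0,-0.067,0],[0,0,0,0,0,0],[0,0,0,0,0,0]])

```text
time: 19.3
position: [0.4803, -0.2787, 0.1691]
tcp_rot: [0.991, 0.04, -0.127, 0.003]
ft_force: [-0.2, 0.6, 0.3]
width: 0.0255
gripper_force: 24.8
```

Run:
```python
from h import *
import cv2
p,R,s=cur();print(p,s["width"],s["joint_positions"],s["time"])
b=r.camera("scene");a=r.camera("top")
g=p-.019*R[:,2]
# expected vial bottom/top world: grasp offset 6 mm toward robot, bottom 42 below
vb=g-.006*XR-.042*Z; vt=vb+.064*Z; print("exp bottom",vb)
cb=px("scene",vb);ct=px("top",vb);print(cb,px("scene",vt),ct,px("top",vt))
o=[]
for im,c in((b,cb),(a,ct)):
    x,y=int(c[0])-40,int(c[1])-40; print("crop",x,y)
    o.append(cv2.resize(im[y:y+80,x:x+80],(400,400),interpolation=cv2.INTER_CUBIC))
cv2.imwrite("pics/s5.png",np.hstack(o))
```

```text
[ 0.48  -0.279  0.169] 0.02550853306756256 [-0.541  0.538  1.55  -0.151  1.267  1.009] 19.3
exp bottom [ 0.479 -0.279  0.145]
[381.196 144.958] [386.49  121.596] [414.596 242.051] [425.948 236.463]
crop 341 104
crop 374 202
```

View pics/s5.png

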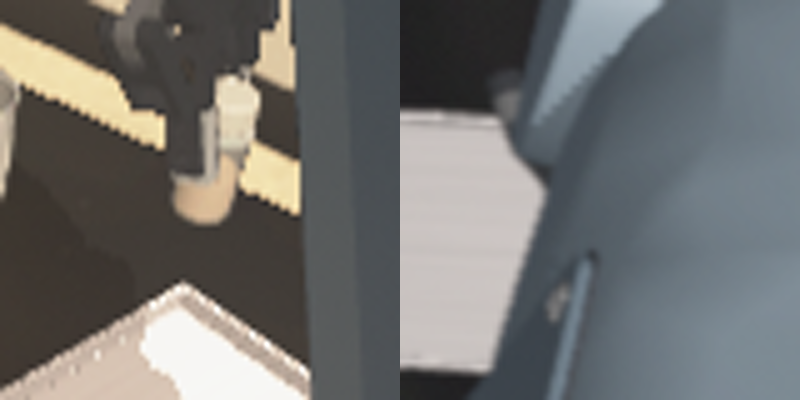

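The vial hangs upright above the tray. In the left crop its cap is at (240,85) and its bottom at (203,212), within about 1 px of the prediction. I'll lower it.

Run:
```python
from h import *
p,R,s=cur()
rows([(p-[0,0,.134],R,8)],p,R); print("1mm down:",R.T@[0,0,-.1])
```

```text
[[0.421, 0.006, 1.621, 0.0, 0.0, 0.0], [0.421, 0.006, 1.621, 0.0, 0.0, 0.0], [0.421, 0.006, 1.621, 0.0, 0.0, 0.0], [0.421, 0.006, 1.621, 0.0, 0.0, 0.0], [0.421, 0.006, 1.621, 0.0, 0.0, 0.0], [0.421, 0.006, 1.621, 0.0, 0.0, 0.0], [0.421, 0.006, 1.621, 0.0, 0.0, 0.0], [0.421, 0.006, 1.621, 0.0, 0.0, 0.0]]
1mm down: [0.025 0.    0.097]
```

>>> drive_tool(commands=[[0.53,0.01,2.03,0,0,0],[0.53,0.01,2.03,0,0,0],[0.53,0.01,2.03,0,0,0],[0.53,0.01,2.03,0,0,0],[0.53,0.01,2.03,0,0,0],[0.4,0,1.6,0,0,0],[0.3,0,1.2,0,0,0],[0,0,0,0,0,0]])

```text
time: 20.4
position: [0.4797, -0.2792, 0.0349]
tcp_rot: [0.991, 0.04, -0.128, 0.003]
ft_force: [-0.6, 0.5, -0.3]
width: 0.0255
gripper_force: 24.8
```

>>> drive_tool(commands=[[0.025,0,0.1,0,0,0],[0.025,0,0.1,0,0,0],[0.025,0,0.1,0,0,0],[0.025,0,0.1,0,0,0],[0.025,0,0.1,0,0,0],[0.02,0,0.08,0,0,0],[0,0,0,0,0,0],[0,0,0,0,0,0]])

```text
time: 21.4
position: [0.48, -0.2794, 0.0297]
tcp_rot: [0.991, 0.04, -0.127, 0.004]
ft_force: [-0.5, -0.4, -0.6]
width: 0.0253
gripper_force: 24.8
```

>>> drive_tool(commands=[[0.013,0,0.05,0,0,0],[0.013,0,0.05,0,0,0],[0.013,0,0.05,0,0,0],[0.013,0,0.05,0,0,0],[0,0,0,0,0,0],[0,0,0,0,0,0],[0,0,0,0,0,0],[0,0,0,0,0,0]])

```text
time: 22.4
position: [0.4801, -0.2794, 0.028]
tcp_rot: [0.991, 0.04, -0.127, 0.004]
ft_force: [0.3, 1.5, 5.2]
width: 0.0258
gripper_force: 25.3
```

>>> drive_tool(commands=[[0,0,0,0,0,0],[0,0,0,0,0,0],[0,0,0,0,0,0],[0,0,0,0,0,0],[0,0,-0.5,0,0,0],[-0.1,0,-1,0,0,0],[-0.4,0,-1.6,0,0,0],[-0.5,0,-2,0,0,0]], claw=0.7)

```text
time: 23.4
position: [0.4832, -0.2793, 0.081]
tcp_rot: [0.991, 0.04, -0.127, 0.004]
ft_force: [0.2, 0.5, -0.0]
width: 0.0597
gripper_force: 0.0
```

>>> drive_tool(commands=[[-0.7,0,-3,0,0,0],[-0.7,0,-3,0,0,0],[-1,-4,-3,0,0,0],[0,-5,0,0,0,0],[0,-5,0,0,0,0],[0,-5,0,0,0,0],[0,0,0,0,0,0],[0,0,0,0,0,0]])

```text
time: 24.4
position: [0.4677, -0.0907, 0.1742]
tcp_rot: [0.991, 0.04, -0.126, 0.004]
ft_force: [0.5, 0.2, -0.7]
width: 0.06
gripper_force: 0.0
```

Run:
```python
from h import *
import cv2
p,R,s=cur();print(p,s["time"],s["ft_force"])
for c in("top","scene"):
    im=r.camera(c);cv2.imwrite(f"pics/e_{c}.png",im)
    print(c,[(np.round(d["xy"],1),round(d["score"],2)) for d in r.look_for("vial_mid",c)])
    print("exp",px(c,[.479,-.279,.003]),px(c,[.479,-.279,.067]),px(c,[.479,-.279,.035]))
a=cv2.imread("pics/e_top.png")[150:290,210:450];b=cv2.imread("pics/e_scene.png")[110:290,180:420]
cv2.imwrite("pics/end.png",np.hstack([cv2.resize(x,(400,400*x.shape[0]//x.shape[1]+0),interpolation=cv2.INTER_CUBIC)[:233] for x in(a,b)]))
cv2.imwrite("pics/end.png",np.vstack([cv2.resize(a,(480,280)),cv2.resize(b[:,:],(480,320))]))
```

```text
[ 0.468 -0.091  0.174] 24.4 [ 0.502  0.152 -0.725]
top [(array([395.9, 249.5]), 0.6)]
exp [394.926 251.802] [402.996 247.834] [398.819 249.888]
scene [(array([325.9, 207.8]), 0.75), (array([373. , 180.2]), 0.73), (array([230.3, 172.7]), 0.66), (array([320.9, 235.6]), 0.62)]
exp [371.296 188.893] [375.493 170.381] [373.343 179.865]
```

Run:
```python
from h import *
import cv2
a=cv2.imread("pics/s2f.png").astype(int);b=cv2.imread("pics/e_scene.png").astype(int)
d=np.abs(a-b).max(2)>60
for n,P in(("tab",binpt(.03,.053,.8)),("wall top L",binpt(0,.064,.8,.05)),("wall top R",binpt(0,.064,.8,-.05)),("other tab",binpt(.015,.053,0,.122))):
    x,y=px("scene",P).astype(int);print(n,x,y,d[y-6:y+7,x-6:x+7].mean())
m=[t for t in r.trace("vial_mid","scene") if abs(t["xy"][0]-373)<8]
if m:
    ys,xs=np.nonzero(m[0]["mask"]);print("vial mask",xs.min(),xs.max(),ys.min(),ys.max())
```

```text
tab 295 220 0.0
wall top L 276 222 0.0
wall top R 303 195 0.005917159763313609
other tab 243 235 0.0
vial mask 367 379 167 191
```

The vial is standing upright in the tray: its mask is 24 px tall and 12 px wide, at the predicted spot. Both bins look unchanged since the first bin reached its stop.

```bash
python3 -c "
from rig import r
print(r.sign_off())"
```

```text
the job is handed in; nothing more can be done
None
```

The job is handed in: the vial stands upright in the steel tray, its bin is tilted fully forward, and the other bin is still shut.

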